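# Lean the long plate on the drying stand

## Robot

A 6-joint arm with a two-finger parallel gripper is mounted at the origin on a cart in front of the work surface, level with it; the furniture and walls round the work are solid. World frame = base frame: x ahead of the robot, y to its left, z up, the work surface at z = 0. Lengths are in m, angles in rad, forces in N, time in s.
With the tool pointing down it reaches from about 0.25 to 0.775 m from the base axis. Payload 4 kg.
Tool frame: the origin (TCP) lies at the very end of the fingers, on their centre line; the grasp point (between the pads) lies 19 mm behind it; z points along the fingers, y is the line along which they close (so a half turn about z gives the same grasp; the last joint's range is limited). The gripper opens to 94 mm and grips with 3 to 60 N. Pads are 16 mm wide; open, the fingers measure 119 mm over their backs; the gripper's body (75 mm by 177 mm) begins 78 mm behind the grasp point.
Start: joints at [-1.436, 0.087, 1.371, -0, 1.684, -0.103], TCP at [0.13, -0.535, 0.177] pointing down, gripper open.
Joint ranges: [-3.1, 3.1], [-0.76, 2.03], [0.27, 2.55], [-1.08, 4.22], [0.17, 2.65], [-2.57, 2.57]. Speed limits (rad/s): [2.79, 2.79, 3.14, 3.14, 3.14, 3.14].

## Interface

Orientations are given as [roll, pitch, yaw] about the fixed x, y, z axes, in that order (R = Rz(yaw) Ry(pitch) Rx(roll)).
In Python, from bench import robot, vision gives the robot as it stands.
- The arm moves only by the shell command python3 -m crank 'ROWS'. ROWS is JSON, a list of rows, each a list of 3 entries, a list of its own where there are three numbers: the closure, from 0 (fully open) to 1 (shut), then the shift along the tool's x, y, z in m, then the turn, a rotation vector about the tool's x, y, z in degrees. A call has 1 to 8 rows; each row shifts and turns the commanded pose from where the row before left it, along the tool's axes as they then stand; what a row does not reach is not made up. A row lasts 1/10 s, in which the tool goes at most 50 mm and 8.59 degrees, less where a joint would pass 70% of its speed; a pose out of reach is approached as far as the arm can. A call with a gripper value outside its range is refused whole. The fingers move at their own pace and stop on an object; the grip force is fixed at half the most. Time passes only in rows, so rows that do not move let the fingers close. It gives the time, the measured TCP pose, the force, the opening and the grip force at its end, in the units of the state.
- robot.get_obs(): the state, without advancing time (a new reading comes with each control period).
- vision.snapshot(name): name is "scene" or "top" or "wrist"; returns a dict with "color" (384x512x3 uint8, red, green, blue), "z_map" (384x512 float32, m along the optical axis (not along the pixel's ray), 0 where there is no reading), "fx", "fy", "cx", "cy" (pixels), "R" (3x3) and "t" (3): a world point X has camera coordinates R X + t. Camera axes: x right, y down, z forward; pixel columns grow to the right and rows downward; lengths in m; the calibration is good to about 2 mm. A picture is of the moment at which its call begins.
- robot.close_job(): hands the job in; it is judged then, once.
The state is a dict: "time": time; "joint_positions": joint angles; "qvel": joint speeds; "joint_torque": joint torques, N m; "tool_pos": TCP position; "ee_rot": TCP orientation; "wrist_force": force on the tool from outside, world axes, zero at the start; "wrist_torque": the same for the moment, N m; "width": finger opening in m; "finger_force": force on a finger pad.
Only numpy, scipy, OpenCV 4.12 (cv2) and the standard library are available. Lean on these libraries where they do the work, as an engineer would, in place of code of your own. Each camera call takes 0.05 s, during which the arm holds its last target. There are 200 camera calls.

## Task

Two grey plates stand in the white slotted rack. Take the longer one and lean it on the metal drying stand to drain: foot on the tray, close behind the low front stop bar (within about 2 cm) so that it cannot slide out, upper part resting back against the bar of the backrest, roughly in the middle and square to the stand. Set its foot down before you let go, and leave the shorter plate standing in the rack.

Things in the scene. Friction and masses are not known exactly. Their poses are not given: they have to be found in the camera images.
- long_plate: the longer plain grey plastic plate, 10 mm thick (x) by 60 mm wide (y) by 240 mm long (z), 0.15 kg more or less, with a small black dot near its top end. It stands upright in one of the outer slots of the rack. Origin: centre of its bottom end (foot); z runs along its length to the top, x through the thickness, y across the width. Its two faces are alike.
- short_plate: the shorter grey plate, the same but 150 mm long, in the other outer slot (80 mm away). Same axes, origin at the centre of its foot. Leave it alone.
- rack: fixed white rack, 126 (x) by 92 (y) by 42 mm high, with three slots 40 mm apart along x (at x = -40, 0, +40 mm), each 12.5 mm wide, running along y, with their floor 8 mm above the bench and 34 mm deep; the middle one is empty. Origin: centre of its underside.
- stand: fixed metal drying stand. Origin: centre of its underside; +x points from the front stop bar to the backrest, y across, z up. Tray 150 (x) by 160 (y) mm, its top 10 mm above the bench. Front stop bar along y: inner face at x = -50 mm, outer face at x = -58 mm, top 26 mm above the bench. A plate with its foot at the bar leans 22 degrees from the vertical, with its foot 20 mm behind it 14 degrees.
- backrest (a point): middle of the stand's backrest, a round bar 10 mm thick and 120 mm long, along the stand's y, on an upright at each end; this point, on its axis, is at stand x = +15 mm, y = 0, 135 mm above the bench. Same axes as the stand.
There are look-alikes about, which are no part of the job. What is shaped like the long_plate but pink is not meant.

How it is judged:
On the way, in this order (a step that is already met when the one before it is completed fails the run):
1. the long plate is lifted clear of the rack (its foot more than 50 mm above the bench) (height (world z) of long_plate above 0.05 m), for 0.1 s.
2. its foot is set on the tray behind the stop bar while the fingers still hold it (x of long_plate in the frame of stand between -0.056 and -0.018 m and y of long_plate in the frame of stand between -0.035 and 0.035 m and z of long_plate in the frame of stand between 0 and 0.025 m and contact force between the fingers and long_plate above 0.5 N), for 0.1 s.
At the end, for the whole second after the job is handed in: Long plate at rest on the stand: foot on the tray, its centre at stand x -56 to -18 mm and within 35 mm of the middle line; leaning back 8 to 32 degrees, square within 15 degrees. Short plate still in its slot (moved under 20 mm, tilted under 11 degrees) (x of long_plate in the frame of stand between -0.056 and -0.018 m and y of long_plate in the frame of stand between -0.035 and 0.035 m and z of long_plate in the frame of stand between 0 and 0.025 m and angle between long_plate's own z axis and vertical between 0.14 and 0.56 rad and angle between the y axis of long_plate and the y axis of stand, either way round below 0.26 rad and linear speed of long_plate below 0.02 m/s and angular speed of long_plate below 0.1 rad/s and contact force between long_plate and stand above 0.3 N and angle between short_plate's own z axis and vertical below 0.2 rad and distance of short_plate from where it was at the start of the episode below 0.02 m); the robot touches nothing.
It fails at once if the short plate is pulled out of or knocked over in the rack (distance of short_plate from where it was at the start of the episode above 0.04 m or angle between short_plate's own z axis and vertical above 0.4 rad).
It also fails if it takes over 40 s, if anything falls off the work surface, if the arm or the gripper's body presses on something with over 40 N, if the wrist force passes 120 N, or if a joint passes its speed limit or range.

## Working session

There is one attempt and no reset: what is moved stays moved. The work goes in short steps, Python scripts to look and compute and a shell command to move; the robot and the scene stay as the last step left them, time stands still between calls to the robot, and variables do not carry over. Pictures are saved under pics/ and viewed, at most 10 in all, crops included, and the job is handed in when it is done.

```bash
mkdir -p pics
cat > h.py <<'E'
import numpy as np, cv2
from bench import robot, vision
def snap(n):
    s=vision.snapshot(n); np.savez('%s.npz'%n,**s); return s
def world(s):
    z=s['z_map']; v,u=np.mgrid[:z.shape[0],:z.shape[1]]
    c=np.stack([(u-s['cx'])/s['fx']*z,(v-s['cy'])/s['fy']*z,z],-1)
    return (c-s['t'])@s['R']
E
python3 - <<'E'
from h import *
a=[]
for n in('scene','top'):
    s=snap(n); cv2.imwrite(f'pics/{n}1.png',cv2.cvtColor(s['color'],cv2.COLOR_RGB2BGR)); print(n,s['R'].round(2).tolist(),s['t'],s['fx'],(s['z_map']>0).mean())
print(robot.get_obs())
E
```

```text
scene [[-0.82, -0.57, -0.02], [-0.43, 0.63, -0.64], [0.38, -0.52, -0.77]] [0.52721102 0.14854446 0.97687115] 491.03620465304914 0.99591064453125
top [[0.02, -1.0, -0.02], [-1.0, -0.02, -0.09], [0.09, 0.02, -1.0]] [0.19247069 0.54442615 0.9459976 ] 410.5419810008286 0.995941162109375
{'time': 0.1, 'joint_positions': array([-1.43608323e+00,  8.78617801e-02,  1.37207491e+00,  1.25706540e-05,
        1.68360452e+00, -1.03108772e-01]), 'qvel': array([ 0.00120532, -0.00106373, -0.0024    ,  0.00144168,  0.00069693,
        0.00078469]), 'joint_torque': array([ 1.16646297e-03, -3.41250336e+01, -3.03304338e+01,  7.17667001e-02,
        3.04242200e-02, -9.84338226e-05]), 'tool_pos': array([ 0.12949462, -0.53397945,  0.17614615]), 'ee_rot': array([-3.13965573e+00, -2.12984493e-04,  2.37823068e-01]), 'wrist_force': array([-0.1301094 ,  0.77471629, -0.93678848]), 'wrist_torque': array([-0.05275248, -0.01090933, -0.03920319]), 'finger_force': 0.0, 'width': 0.09384337104746467}
```

View pics/scene1.png

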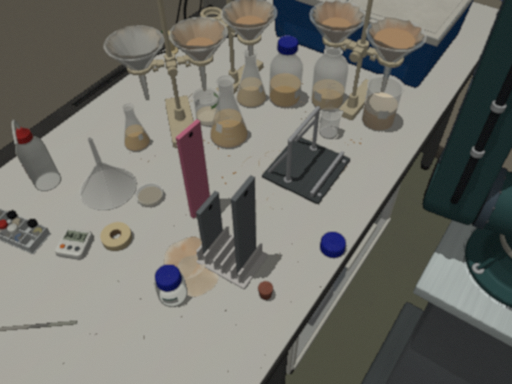

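View pics/top1.png

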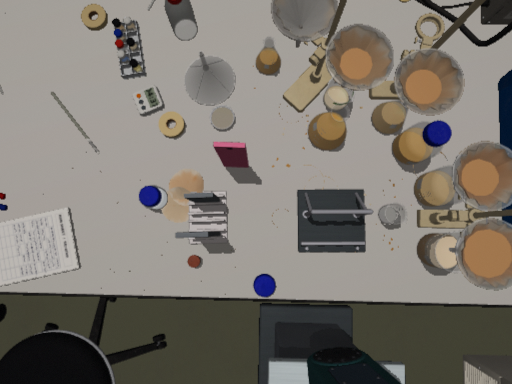

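The scene shows the long plate in the rack slot nearer the robot (top near (245,182)), the short one behind it (210,200), and a pink look-alike at (195,170). In the top view the rack is at (208,218) and the stand at (331,220), with its stop bar towards the robot (333,245).

Run:
```python
from h import *
def rect(P):
    r=cv2.minAreaRect(P[:,:2].astype(np.float32)*1000); return r
for n in('top','scene'):
    s=np.load(n+'.npz'); W=world(s); c=s['color'].astype(int)
    hsv=cv2.cvtColor(s['color'],cv2.COLOR_RGB2HSV)
    v,u=np.mgrid[:384,:512]
    if n=='top': box=(u>165)&(u<235)&(v>180)&(v<255); sb=(u>285)&(u<385)&(v>180)&(v<262)
    else: box=(u>190)&(u<270)&(v>170)&(v<285); sb=(u>255)&(u<355)&(v>105)&(v<205)
    z=W[...,2]
    for nm,m in(('longtop',box&(z>.235)&(z<.26)),('long',box&(z>.165)&(z<.26)),('shorttop',box&(z>.148)&(z<.162)),('racktop',box&(z>.036)&(z<.047)),
      ('bar',sb&(z>.125)&(z<.15)),('tray',sb&(z>.006)&(z<.014)),('stop',sb&(z>.02)&(z<.03)),('bench',sb&(abs(z)<.004))):
        P=W[m]
        if len(P)>3: print(n,nm,len(P),P.mean(0).round(4),rect(P),P.min(0).round(3),P.max(0).round(3))
```

```text
top longtop 187 [0.4437 0.3075 0.2476] ((443.7700500488281, 308.65374755859375), (9.068496704101562, 58.95866775512695), 1.3638538122177124) [0.439 0.279 0.235] [0.449 0.338 0.252]
top long 207 [0.4438 0.3048 0.2426] ((443.7700500488281, 308.65374755859375), (9.068496704101562, 58.95866775512695), 1.3638538122177124) [0.439 0.279 0.166] [0.449 0.338 0.252]
top shorttop 162 [0.5216 0.3126 0.1571] ((484.86224365234375, 311.0559997558594), (87.23858642578125, 59.36522674560547), 2.906130790710449) [0.443 0.279 0.148] [0.529 0.343 0.162]
top racktop 415 [0.4776 0.3084 0.0417] ((482.6793212890625, 311.105712890625), (100.5122299194336, 83.1923828125), 3.952869176864624) [0.431 0.267 0.036] [0.535 0.354 0.046]
top bar 281 [0.4969 0.02   0.1388] ((496.5755920410156, 16.830650329589844), (8.966225624084473, 127.19161224365234), 1.0741740465164185) [ 0.491 -0.047  0.126] [0.502 0.08  0.143]
top tray 3454 [0.482  0.0165 0.0098] ((490.85626220703125, -6.98321533203125), (165.22665405273438, 204.597412109375), 1.3994183540344238) [ 0.406 -0.111  0.006] [0.574 0.095 0.014]
top stop 291 [0.4393 0.
[... 1130 characters left out ...]
35839844, 17.67890167236328), (11.168148040771484, 131.40773010253906), 1.54213547706604) [ 0.487 -0.048  0.125] [0.501 0.083 0.142]
scene tray 2784 [0.4755 0.0167 0.0097] ((503.3621826171875, -41.18499755859375), (193.35240173339844, 328.08349609375), 22.45627212524414) [ 0.402 -0.212  0.006] [0.645 0.099 0.014]
scene stop 371 [ 0.4568 -0.0335  0.0246] ((483.381103515625, -61.166961669921875), (120.47563171386719, 308.5379943847656), 1.7851225137710571) [ 0.419 -0.216  0.02 ] [0.543 0.091 0.03 ]
scene bench 5131 [ 5.204e-01 -1.830e-02 -2.000e-04] ((507.96392822265625, -36.42247009277344), (251.12155151367188, 335.04010009765625), 34.29713439941406) [ 0.338 -0.214 -0.004] [0.703 0.169 0.004]
```

```bash
python3 -m crank '[[0,[0,0,-0.04],[0,0,-8.5]],[0,[0,0,-0.04],[0,0,-8.5]],[0,[0,0,-0.04],[0,0,-8.5]],[0,[0,0,-0.04],[0,0,-8.5]],[0,[0,0,0],[0,0,-8.5]],[0,[0,0,0],[0,0,-8.5]],[0,[0,0,0],[0,0,-8.5]],[0,[0,0,0],[0,0,-8.5]]]'
```

```text
time: 0.9
tool_pos: [0.1295, -0.5344, 0.3366]
ee_rot: [-3.141, -0.001, 1.431]
wrist_force: [-0.5, -0.7, -0.9]
width: 0.0936
finger_force: 0.0
```

```bash
python3 -m crank '[[0,[0,0,0],[0,0,-5]],[0,[0,0,0],[0,0,-5]],[0,[0.04,0.02,0],[0,0,0]],[0,[0.04,0.02,0],[0,0,0]],[0,[0.04,0.02,0],[0,0,0]],[0,[0.04,0.02,0],[0,0,0]],[0,[0.04,0.02,0],[0,0,0]],[0,[0.04,0.02,0],[0,0,0]]]' && python3 -m crank '[[0,[0.04,0.02,0],[0,0,0]],[0,[0.04,0.02,0],[0,0,0]],[0,[0.04,0.02,0],[0,0,0]],[0,[0.04,0.02,0],[0,0,0]],[0,[0.04,0.02,0],[0,0,0]],[0,[0.04,0.02,0],[0,0,0]],[0,[0.04,0.02,0],[0,0,0]],[0,[0.04,0.02,0],[0,0,0]]]'
```

```text
time: 1.7
tool_pos: [0.243, -0.2894, 0.3367]
ee_rot: [-3.142, -0.001, 1.599]
wrist_force: [1.5, 1.1, 0.6]
width: 0.0941
finger_force: 0.0
time: 2.5
tool_pos: [0.3937, 0.0351, 0.3369]
ee_rot: [-3.142, 0.0, 1.6]
wrist_force: [0.3, 0.0, 0.4]
width: 0.0942
finger_force: 0.0
```

```bash
python3 -m crank '[[0,[0.038,0.008,0],[0,0,0]],[0,[0.038,0.008,0],[0,0,0]],[0,[0.038,0.008,0],[0,0,0]],[0,[0.038,0.008,0],[0,0,0]],[0,[0.038,0.008,0],[0,0,0]],[0,[0.038,0.008,0],[0,0,0]],[0,[0.038,0.008,0],[0,0,0]],[0,[0,0,0],[0,0,0]]]'
python3 - <<'E'
from h import *
s=snap('wrist'); cv2.imwrite('pics/w1.png',cv2.cvtColor(s['color'],cv2.COLOR_RGB2BGR))
W=world(s); z=W[...,2]; o=robot.get_obs(); print(o['tool_pos'],o['ee_rot'])
P=W[(z>.235)&(z<.256)&(abs(W[...,0]-.442)<.04)&(abs(W[...,1]-.31)<.05)]
if len(P): print(len(P),P.mean(0),cv2.minAreaRect(P[:,:2].astype(np.float32)*1000))
E
```

```text
time: 3.3
tool_pos: [0.4418, 0.3042, 0.3342]
ee_rot: [-3.137, 0.001, 1.604]
wrist_force: [0.8, -1.1, -0.4]
width: 0.0942
finger_force: 0.0
[0.44167283 0.30212562 0.33508083] [-3.13811051e+00  1.97981627e-03  1.60230357e+00]
523 [0.44274372 0.31175816 0.24867503] ((442.85198974609375, 310.9058837890625), (10.178378105163574, 59.01176452636719), 2.8937034606933594)
```

View pics/w1.png

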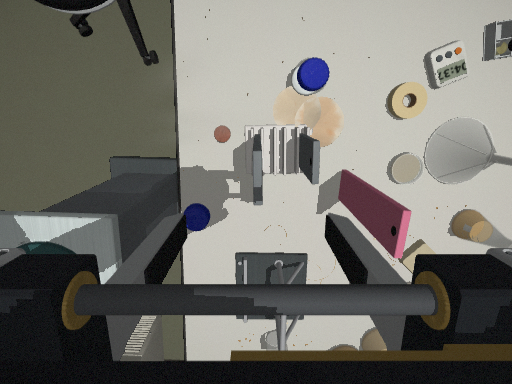

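The wrist picture shows the long plate, at (258,170), between the open fingers and the short one at (309,158). The pink one at (375,213) is clear of the fingers. The plate top measures (0.443, 0.311, 0.249), which agrees with the other views, so I'm going down to grip.

```bash
python3 -m crank '[[0,[0.008,0.001,0],[0,0,-0.7]],[0,[0,0,0.03],[0,0,0]],[0,[0,0,0.03],[0,0,0]],[0,[0,0,0.03],[0,0,0]],[0,[0,0,0.03],[0,0,0]],[0,[0,0,0.012],[0,0,0]],[0,[0,0,0],[0,0,0]],[1,[0,0,0],[0,0,0]]]' && python3 -m crank '[[1,[0,0,0],[0,0,0]],[1,[0,0,0],[0,0,0]],[1,[0,0,0],[0,0,0]],[1,[0,0,0],[0,0,0]],[1,[0,0,0],[0,0,0]],[1,[0,0,0],[0,0,0]]]'
```

```text
time: 4.15
tool_pos: [0.4434, 0.3086, 0.2069]
ee_rot: [3.139, -0.001, 1.611]
wrist_force: [-0.4, 0.3, 0.1]
width: 0.089
finger_force: 0.0
time: 4.75
tool_pos: [0.4428, 0.3087, 0.2051]
ee_rot: [-3.142, 0.0, 1.611]
wrist_force: [-0.7, -0.7, -0.1]
width: 0.0414
finger_force: 0.0
```

```bash
python3 -m crank '[[1,[0,0,0],[0,0,0]],[1,[0,0,0],[0,0,0]],[1,[0,0,0],[0,0,0]],[1,[0,0,0],[0,0,0]],[1,[0,0,0],[0,0,0]],[1,[0,0,0],[0,0,0]]]'
```

```text
time: 5.35
tool_pos: [0.4428, 0.3087, 0.2051]
ee_rot: [3.142, 0.0, 1.611]
wrist_force: [-0.2, -1.3, 0.2]
width: 0.0098
finger_force: 30.0
```

```bash
python3 -m crank '[[1,[0,0,-0.01],[0,0,0]],[1,[0,0,-0.025],[0,0,0]],[1,[0,0,-0.025],[0,0,0]],[1,[0,0,-0.025],[0,0,0]],[1,[0,0,-0.025],[0,0,0]],[1,[0,0,-0.025],[0,0,0]],[1,[0,0,-0.02],[0,0,0]],[1,[0,0,0],[0,0,0]]]' && python3 -m crank '[[1,[-0.02,0,0],[0,0,0]],[1,[-0.04,0,0],[0,0,0]],[1,[-0.04,0,0],[0,0,0]],[1,[-0.04,0,0],[0,0,0]],[1,[-0.04,0,0],[0,0,0]],[1,[-0.04,0,0],[0,0,0]],[1,[-0.04,0,0],[0,0,0]],[1,[-0.03,0,0],[0,0,0]]]'
```

```text
time: 6.15
tool_pos: [0.4435, 0.3091, 0.364]
ee_rot: [3.136, -0.003, 1.611]
wrist_force: [-0.1, -0.2, -1.3]
width: 0.0099
finger_force: 30.0
time: 6.95
tool_pos: [0.4539, 0.0169, 0.3588]
ee_rot: [-3.14, 0.0, 1.61]
wrist_force: [-0.1, -0.6, -1.3]
width: 0.0096
finger_force: 30.0
```

```bash
python3 -m crank '[[1,[0,0,0],[8.5,0,0]],[1,[0,0,0],[8.5,0,0.8]],[1,[0,0.022,-0.0067],[0,0,0]],[1,[0,0.022,-0.0067],[0,0,0]],[1,[0,0.0073,0.0239],[0,0,0]],[1,[0,0.0073,0.0239],[0,0,0]],[1,[0,0.0073,0.0239],[0,0,0]],[1,[0,0.0073,0.0239],[0,0,0]]]'; python3 -m crank '[[1,[0,0,0],[0,0,0]],[1,[0,0,0],[0,0,0]]]'
python3 - <<'E'
from h import *
for n in('scene','top'):
    s=snap(n); W=world(s); z=W[...,2]
    v,u=np.mgrid[:384,:512]
    im=cv2.cvtColor(s['color'],cv2.COLOR_RGB2BGR)
    cr=im[90:210,230:390] if n=='scene' else im[170:265,270:400]
    cv2.imwrite(f'pics/{n}2.png',cv2.resize(cr,None,fx=4,fy=4,interpolation=cv2.INTER_CUBIC))
    x,y=W[...,0],W[...,1]
    for nm,m in(('stop',(z>.023)&(z<.03)&(x>.41)&(x<.45)&(abs(y-.017)<.075)),('bar',(z>.13)&(z<.145)&(x>.48)&(x<.51)&(abs(y-.017)<.055)&(abs(y-.017)>.034)),
      ('low',(z>.055)&(z<.10)&(x>.4)&(x<.48)&(abs(y-.017)<.05)),('hi',(z>.15)&(z<.18)&(x>.4)&(x<.52)&(abs(y-.017)<.05))):
        P=W[m]
        if len(P)>3: print(n,nm,len(P),P.mean(0).round(4),P.min(0).round(4),P.max(0).round(4))
E
```

```text
time: 7.75
tool_pos: [0.5003, 0.0199, 0.2577]
ee_rot: [-2.843, 0.003, 1.598]
wrist_force: [0.2, 0.5, -1.8]
width: 0.01
finger_force: 30.0
time: 7.95
tool_pos: [0.5, 0.0199, 0.2596]
ee_rot: [-2.843, 0.003, 1.598]
wrist_force: [0.3, 0.2, -1.7]
width: 0.0099
finger_force: 30.0
scene stop 169 [0.425  0.0185 0.0255] [ 0.4194 -0.0574  0.0231] [0.4307 0.0895 0.0289]
scene bar 35 [0.4923 0.0608 0.1383] [0.4886 0.0515 0.133 ] [0.4975 0.0713 0.1416]
scene low 211 [0.4416 0.0229 0.0866] [ 0.4353 -0.0142  0.0712] [0.4521 0.0488 0.0999]
scene hi 264 [0.4654 0.025  0.1654] [ 0.4583 -0.0113  0.1504] [0.4778 0.0515 0.18  ]
top stop 184 [0.4281 0.0284 0.0258] [ 0.4232 -0.0335  0.023 ] [0.433  0.0883 0.0298]
top bar 51 [0.4955 0.0617 0.1386] [0.4913 0.0511 0.1346] [0.4999 0.072  0.1428]
top low 99 [0.445  0.0178 0.0876] [ 0.4412 -0.0129  0.0755] [0.4544 0.0463 0.0999]
top hi 114 [0.4676 0.0254 0.1643] [ 0.4626 -0.0025  0.15  ] [0.4764 0.0481 0.1784]
```

View pics/scene2.png

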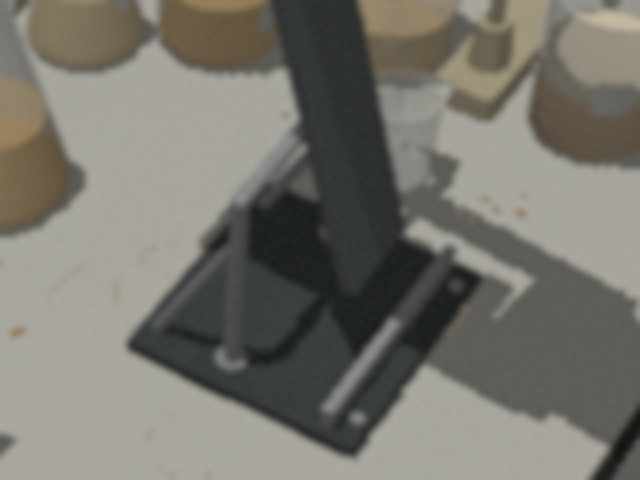

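The picture shows the plate tilted above the tray, with its foot at (370,275) just behind the stop bar, which runs (325,415)–(450,250). The foot is clear of both bars, so I'm lowering it.

```bash
python3 -m crank '[[1,[0,0.005,0.016],[0,0,0]],[1,[0,0.005,0.016],[0,0,0]],[1,[0,0.004,0.013],[0,0,0]],[1,[0,0.0015,0.005],[0,0,0]],[1,[0,0,0],[0,0,0]],[1,[0,0,0],[0,0,0]]]'
```

```text
time: 8.65
tool_pos: [0.5011, 0.0197, 0.2087]
ee_rot: [-2.846, 0.003, 1.598]
wrist_force: [0.0, 0.1, -1.0]
width: 0.0099
finger_force: 30.0
```

```bash
python3 -m crank '[[1,[0,0.001,0.003],[0,0,0]],[1,[0,0.0006,0.002],[0,0,0]],[1,[0,0,0],[0,0,0]],[1,[0,0,0],[0,0,0]]]'; python3 -m crank '[[1,[0,0.0006,0.002],[0,0,0]],[1,[0,0,0],[0,0,0]],[1,[0,0,0],[0,0,0]]]'
```

```text
time: 9.05
tool_pos: [0.5008, 0.0197, 0.2026]
ee_rot: [-2.845, 0.003, 1.598]
wrist_force: [0.3, 0.4, -1.3]
width: 0.0095
finger_force: 30.0
time: 9.35
tool_pos: [0.5009, 0.0196, 0.2007]
ee_rot: [-2.845, 0.003, 1.598]
wrist_force: [0.5, 0.3, -0.7]
width: 0.0097
finger_force: 30.0
```

```bash
python3 -m crank '[[1,[0,0.0006,0.002],[0,0,0]],[1,[0,0,0],[0,0,0]],[1,[0,0,0],[0,0,0]]]'; python3 -m crank '[[1,[0,0.0003,0.001],[0,0,0]],[1,[0,0,0],[0,0,0]],[1,[0,0,0],[0,0,0]]]'
```

```text
time: 9.65
tool_pos: [0.5015, 0.0195, 0.2002]
ee_rot: [-2.848, 0.004, 1.598]
wrist_force: [1.5, -0.4, 4.7]
width: 0.0097
finger_force: 30.0
time: 9.95
tool_pos: [0.5018, 0.0194, 0.2]
ee_rot: [-2.85, 0.004, 1.598]
wrist_force: [1.7, -0.6, 8.2]
width: 0.01
finger_force: 30.0
```

The foot is down with about 8 N on it. I'm opening the fingers and backing out along the tool axis.

```bash
python3 -m crank '[[0.3,[0,0,0],[0,0,0]],[0.3,[0,0,0],[0,0,0]],[0.6,[0,0,0],[0,0,0]],[0.6,[0,0,0],[0,0,0]],[0,[0,0,0],[0,0,0]],[0,[0,0,0],[0,0,0]],[0,[0,0,0],[0,0,0]],[0,[0,0,0],[0,0,0]]]'; python3 -m crank '[[0,[0,0,0],[0,0,0]],[0,[0,0,0],[0,0,0]],[0,[0,0,0],[0,0,0]]]'
```

```text
time: 10.75
tool_pos: [0.5007, 0.0197, 0.1973]
ee_rot: [-2.845, 0.003, 1.598]
wrist_force: [0.1, 0.8, -1.1]
width: 0.0659
finger_force: 0.0
time: 11.05
tool_pos: [0.5008, 0.0196, 0.1974]
ee_rot: [-2.845, 0.003, 1.598]
wrist_force: [0.1, 0.6, -0.7]
width: 0.0901
finger_force: 0.0
```

```bash
python3 -m crank '[[0,[0,0,-0.01],[0,0,0]],[0,[0,0,-0.02],[0,0,0]],[0,[0,0,-0.03],[0,0,0]],[0,[0,0,-0.03],[0,0,0]],[0,[0,0,-0.03],[0,0,0]],[0,[0,0,-0.01],[0,0,0]],[0,[0,0,0],[0,0,0]],[0,[0,0,0],[0,0,0]]]'
python3 - <<'E'
from h import *
for n in('scene','top'):
    s=snap(n); W=world(s); z=W[...,2]
    if n=='scene':cv2.imwrite('pics/scene3.png',cv2.resize(cv2.cvtColor(s['color'],cv2.COLOR_RGB2BGR)[60:290,180:380],None,fx=2.6,fy=2.6))
    x,y=W[...,0],W[...,1]
    for lo in(.03,.07,.15,.19,.215):
        P=W[(z>lo)&(z<lo+.02)&(x>.43)&(x<.56)&(abs(y-.019)<.036)]
        if len(P)>3: print(n,lo,len(P),P.mean(0).round(4),P.min(0).round(4),P.max(0).round(4))
    P=W[(z>.148)&(z<.162)&(x>.5)&(x<.54)&(abs(y-.311)<.05)]; print(P.mean(0))
E
```

```text
time: 11.85
tool_pos: [0.5389, 0.0211, 0.3216]
ee_rot: [-2.845, 0.003, 1.598]
wrist_force: [0.5, -0.4, -0.7]
width: 0.0937
finger_force: 0.0
scene 0.03 142 [0.4477 0.0224 0.0397] [ 0.4411 -0.0132  0.0301] [0.4583 0.0483 0.0499]
scene 0.07 159 [0.4613 0.0222 0.08  ] [ 0.456  -0.0147  0.0701] [0.4716 0.0485 0.09  ]
scene 0.15 181 [0.4884 0.0237 0.1599] [ 0.4821 -0.0119  0.1501] [0.4988 0.0512 0.17  ]
scene 0.19 197 [0.5018 0.0229 0.2002] [ 0.4972 -0.0129  0.19  ] [0.5101 0.0508 0.21  ]
scene 0.215 197 [0.5103 0.0232 0.2249] [ 0.5049 -0.0132  0.215 ] [0.5218 0.0511 0.235 ]
[0.51913016 0.31677154 0.15568025]
top 0.03 79 [0.4502 0.0173 0.0407] [ 0.4452 -0.0142  0.0301] [0.4544 0.0457 0.05  ]
top 0.07 88 [0.4635 0.0174 0.0805] [ 0.4589 -0.0141  0.0702] [0.472  0.0461 0.0897]
top 0.15 121 [0.4906 0.0185 0.1602] [ 0.487  -0.0126  0.1506] [0.4986 0.0473 0.1699]
top 0.19 136 [0.5042 0.0193 0.2005] [ 0.4994 -0.0128  0.1901] [0.5135 0.0476 0.2098]
top 0.215 133 [0.5124 0.0221 0.2251] [ 0.5077 -0.0075  0.2153] [0.5254 0.0476 0.235 ]
[0.52298634 0.31298699 0.15737334]
```

View pics/scene3.png

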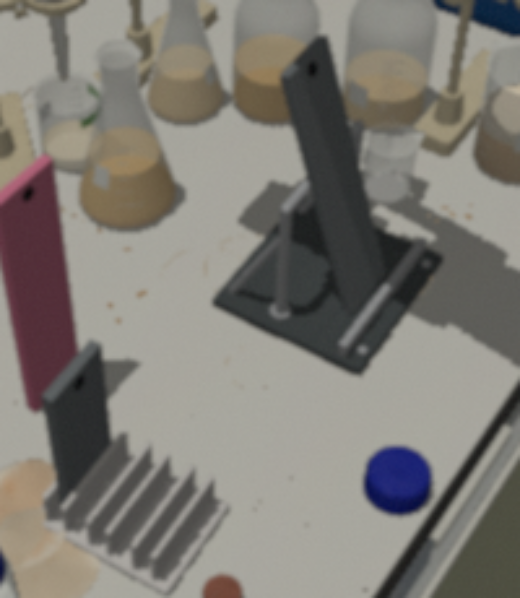

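The plate leans at about 19° with its foot at (365,300) behind the stop bar. It rests on the backrest, roughly centred, and the short plate still stands in the rack at (80,420).

```bash
python3 -c "
from bench import robot; print(robot.close_job())"
```

```text
the job is handed in; nothing more can be done
None
```

The long plate is on the stand, leaning back about 19° with its foot about 12 mm behind the stop bar; the short plate is still in the rack, and the job is handed in (no verdict came back).

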